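Raise the specimen carrier with self-closing forceps

TASK

Squeeze the self-closing forceps open, lift them off their rest and press them gently down over the T-shaped tab of the specimen carrier in the rinse cell until the sprung ejector gives, then let them close round the tab's neck, under its head. Then take the forceps by their black tail and draw the carrier up to its upper stop without wrenching it, and leave the forceps clamped upright on the raised carrier. Do not touch the cell with the fingers, and leave the marker and the brown bottle where they are.

Things in the scene. Friction and masses are not known exactly. Their poses are not given: they have to be found in the camera images.
- forceps: Self-closing forceps, about 0.09 kg, 110 mm tall, upright, gripping the blade of their rest. Origin midway between the jaw tips at their lower end (same point as forceps_tips); z up through the tail; y is the line on which the pads are squeezed and the jaws open. The steel arms cross, so squeezing the pads spreads the jaws, in parallel and symmetrically.
- forceps_tips (a point): Midway between the jaw tips at their lower end, axes as forceps. Each tip is 16 (x) x 6 (y) mm and 5 mm tall, from 0 to 5 mm above this point. Between the jaws the forceps carry a sprung black ejector foot, 9 mm across, facing down 8 mm above this point; it yields upward by up to 12 mm, 0.8 N per mm, from zero force.
- forceps_pads (a point): Midpoint between the two steel squeeze pads, 58 mm above the tips; same axes. Each pad is 20 mm (x) by 28 mm tall (44 to 72 mm above the tips). Width over both pads along y: 48 mm while the jaws grip 6 mm, 35 mm fully open, 53 mm shut on nothing. Squeezing needs 8 N on each pad to begin, 14 N fully open.
- forceps_tail (a point): On the black plastic tail of the forceps, 98 mm above the tips; same axes. The tail is 18 mm (x) by 16 mm (y), from 77 to 110 mm above the tips; holding it does not move the jaws. The arms' cross-limbs below it reach up to 75 mm above the tips.
- jaw_a (a joint): Opening travel of one jaw in m (the other is equal): 0 when the jaws grip 6 mm (the rest's blade or the tab's neck), 0.003 when 12 mm apart (on the tab's head), 0.0065 fully open (19 mm apart), -0.0025 shut on nothing.
- rest_top (a point): Grey rest, 80 x 70 x 18 mm, fixed; this point is the centre of its top. A steel blade 16 mm (x) by 6 mm (y) stands 7.5 mm out of it; the jaws grip it and the jaw tips stand on the top.
- lift_cell: White rinse cell, 84 x 60 x 65 mm on a grey foot 92 x 68 mm, fixed; origin at the centre of its underside, z up, x along the slot in its top. Out of the slot rises a steel specimen carrier (not measured), which slides only vertically, stiffly: about 12 N to move it either way; it stays where it is left. Pulling with over 25 N, or pressing with the jaws open with over 7 N, harms it.
- cell_deck (a point): Centre of the cell's top, axes as the cell. The carrier's tab is centred above: shoulder; neck 16 (x) x 6 (y) mm, 8 mm tall; head 16 x 12 mm, 6 mm tall. Head's top: 18 to 42 mm above this point at the start (varies), 68 mm at the upper stop. Clamped under the head, the tips are 11 to 14 mm below the head's top, the ejector pressed in 3 to 6 mm; at the stop the tips are 54 to 57 mm above this point.
- pen_mid (a point): Marker pen lying on the bench, 140 mm long, 15 mm across; its middle. A bystander.
- bottle_mid (a point): Brown glass bottle with a black cap, 31 mm across, 66 mm tall; its centre. A bystander.
Mind the look-alikes: they are no part of the job. What is shaped like the forceps but purple is not meant. Of the things that look like the lift_cell, the middle-sized one is meant.

How it is judged (in metres and radians):
On the way, in this order (a step that is already met when the one before it is completed fails the run):
1. the forceps are squeezed open and lifted clear of their rest (value of joint jaw_a above 0.0035 m and z of forceps_tips in the frame of rest_top above 0.03 m), for 0.1 s.
2. the jaws have closed round the neck of the carrier's tab (value of joint jaw_a between -0.001 and 0.0015 m and horizontal distance between forceps_tips and cell_deck below 0.006 m and z of forceps_tips in the frame of cell_deck below 0.036 m), for 0.2 s.
At the end, for the whole second after the job is handed in: The forceps are clamped round the tab's neck (jaws about 6 mm apart, jaw travel -1 to 1.5 mm), upright within 0.12 rad, within 6 mm of the cell's centre, their tips 53 to 59.5 mm above the cell's top (carrier at its upper stop), at rest and let go (z of forceps_tips in the frame of cell_deck between 0.053 and 0.0595 m and horizontal distance between forceps_tips and cell_deck below 0.006 m and value of joint jaw_a between -0.001 and 0.0015 m and angle between forceps_tips's own z axis and vertical below 0.12 rad and linear speed of forceps below 0.01 m/s); the robot touches nothing.
It fails at once if the open forceps are pressed on the cell or its tab with more than 7 N (contact force between forceps and lift_cell above 7 N and value of joint jaw_a above 0.0035 m).
It fails at once if the forceps wrench the carrier (more than 45 N between them in all: the bite of both jaws, about 16 N, the ejector, and a pull of over 25 N) (contact force between forceps and lift_cell above 45 N).
It fails at once if the fingers touch the rinse cell or its carrier (contact force between the fingers and lift_cell above 0.5 N).
It fails at once if the marker or the brown bottle is moved more than 20 mm (distance of any of pen_mid, bottle_mid from where it was at the start of the episode above 0.02 m).
It also fails if it takes over 51 s, if anything falls off the work surface, if the arm or the gripper's body presses on something with over 40 N, if the wrist force passes 120 N, or if a joint passes its speed limit or range.

ROBOT

A 6-joint arm with a two-finger parallel gripper is mounted at the origin on a cart in front of the work surface, level with it; the furniture and walls round the work are solid. World frame = base frame: x ahead of the robot, y to its left, z up, the work surface at z = 0. Lengths are in m, angles in degrees, forces in N, time in s.
With the tool pointing down it reaches from about 0.3 to 0.75 m from the base axis. Payload 8.5 kg.
Tool frame: the origin (TCP) lies at the very end of the fingers, on their centre line; the grasp point (between the pads) lies 19 mm behind it; z points along the fingers, y is the line along which they close (so a half turn about z gives the same grasp; the last joint's range is limited). The gripper opens to 85 mm and grips with 20 to 120 N. Pads are 22 mm wide; open, the fingers measure 114 mm over their backs; the gripper's body (76 mm by 85 mm) begins 54 mm behind the grasp point. The pads swing forward as they close: fully open they stand 13 mm farther back than shut.
Start: joints at [-80.575, 21.807, 74.336, -0, 83.858, -12.336], TCP at [0.204, -0.511, 0.231] pointing down, gripper open.
Joint ranges: [-178.18, 178.18], [-50.72, 133.34], [12.68, 142.11], [-81.47, 261.47], [9.98, 163.14], [-165.26, 165.26]. Speed limits (degrees/s): [136.94, 136.94, 180, 180, 180, 180].

INTERFACE

Orientations are given as a 3x3 rotation matrix whose columns are the frame's x, y, z axes.
In Python, from rig import observe, cams, ticket gives the robot as it stands.
- The arm moves only by the tool move_arm, never from a script. Its arguments are lists of equal length, an entry for each row: "jaw": the finger opening in cm, from 0 to 8.54; "dp": the shift along the tool's x, y, z in cm, a list of three; "turn": the turn, a rotation vector about the tool's x, y, z in rad, a list of three. In form: {"jaw": [jaw, ...], "dp": [[tx, ty, tz], ...], "turn": [[wx, wy, wz], ...]}. A call has 1 to 12 rows; each row shifts and turns the commanded pose from where the row before left it, along the tool's axes as they then stand; what a row does not reach is not made up. A row lasts 1/12 s, in which the tool goes at most 41.7 mm and 7.16 degrees, less where a joint would pass 70% of its speed; a pose out of reach is approached as far as the arm can. A call is refused whole if a number of a shift passes 4.17 or a number of a turn 0.125, either way. A call with a gripper value outside its range is refused whole. The fingers move at their own pace and stop on an object; "force" is the grip in N (left out, the last holds). Time passes only in rows, so rows that do not move let the fingers close. It gives the time, the measured TCP pose, the force, the opening and the grip force at its end, in the units of the state.
- observe(): the state, without advancing time (a new reading comes with each control period).
- cams.get_image(name): name is "side" or "top" or "wrist"; returns (picture, depth): 480x640x3 uint8, red, green, blue; 480x640 float32, m along the optical axis (not along the pixel's ray), 0 where there is no reading.
- cams.calibration(name): a dict with "vertical_fov" (degrees; the focal length in pixels is half the picture's height over the tangent of half this angle, whatever the lens; pixels are square), "cx", "cy" (the principal point, pixels), "view" (4x4, takes a point from world to camera coordinates); the wrist camera has in their place "tool_from_camera" (4x4, takes a point from camera to tool coordinates, whose origin is the TCP and whose axes are the flange's). Camera axes: x right, y up, looking along -z (the intrinsics and any distortion apply to the point x, -y, -z); pixel columns grow to the right and rows downward; lengths in m; the calibration is good to about 2 mm. The wrist camera is an equidistant fisheye: a pixel r from the principal point sees the ray r / f radians off the axis. A picture is of the moment at which its call begins: read the wrist's pose just before it. calibration takes no time and is no camera call.
- ticket.close_job(): hands the job in; it is judged then, once.
Trained networks look in the newest picture that a camera, given by its name, has taken for a name from the list of things; names that differ only in an ending like _2 or _b are one class to them, and where a whole thing is asked for, a point or a joint stands for the part that bears it (a point fixed in the world has none). Each returns a list of dicts, best first, with "p" (0 to 1); they miss things now and then, are a little off and sometimes report something else, mostly with a low value. They report only what shows in the picture. A call takes as long as a camera call. They do not tell look-alikes from the thing itself.
- cams.spot_in(camera, query): "box" ([centre column, centre row, width, height] as shares, 0 to 1, of the picture: columns of its width, rows of its height, round what is visible of it).
- cams.outline_of(camera, query): "mask" (480x640 bool, what is visible of it) and "box" ([centre column, centre row, width, height] as shares, 0 to 1, of the picture: columns of its width, rows of its height, round what is visible of it).
- cams.mark_of(camera, query): "location" ([column, row] as shares, 0 to 1, of the picture: columns of its width, rows of its height: a listed point, or the origin of a listed thing).
The state is a dict: "time_s": time; "q": joint angles; "qvel": joint speeds; "joint_efforts": joint torques, N m; "position": TCP position; "tool_rot": TCP orientation; "ft_force": force on the tool from outside, world axes, zero at the start; "wrist_torque": the same for the moment, N m; "grip_width": finger opening in m; "gripper_force": force on a finger pad.
Only numpy, scipy, OpenCV 4.12 (cv2) and the standard library are available. Lean on these libraries where they do the work, as an engineer would, in place of code of your own. Each camera call takes 0.05 s, during which the arm holds its last target. There are 200 camera calls.

## Working session

There is one attempt and no reset: what is moved stays moved. The work goes in short steps, Python scripts to look and compute and a tool call to move; the robot and the scene stay as the last step left them, time stands still between calls to the robot, and variables do not carry over. Pictures are saved under pics/ and viewed, at most 10 in all, crops included, and the job is handed in when it is done.

Besides the shell and the picture viewer there is one more tool, called after "Emit:" by a JSON object that holds its "op" and its "data". move_arm: Moves the arm, as the interface text tells. Its arguments: {"type":"object","properties":{"jaw":{"type":"array","items":{"type":"number"}},"dp":{"type":"array","items":{"type":"array","items":{"type":"number"}}},"turn":{"type":"array","items":{"type":"array","items":{"type":"number"}}},"force":{"type":"number"}},"required":["jaw","dp","turn"]}

```bash
mkdir -p pics; cat > h.py <<'E'
import numpy as np, cv2
from rig import observe, cams, ticket
def cal(n):
    c=cams.calibration(n); f=240/np.tan(np.radians(c["vertical_fov"])/2); return c,f
def px2w(n,u,v,d,st=None):
    c,f=cal(n)
    x=(u-c["cx"]); y=(v-c["cy"])
    if n=="wrist":
        r=np.hypot(x,y); th=r/f; s=np.tan(th)/max(r,1e-9)
        p=np.array([x*s*d,-y*s*d,-d,1]); T=np.eye(4); T[:3,:3]=np.array(st["tool_rot"]); T[:3,3]=st["position"]
        return (T@np.array(c["tool_from_camera"])@p)[:3]
    return (np.linalg.inv(np.array(c["view"]))@np.array([x/f*d,-y/f*d,-d,1]))[:3]
def cloud(n,d,st=None):
    v,u=np.mgrid[0:480,0:640]; c,f=cal(n)
    x=u-c["cx"]; y=v-c["cy"]
    if n=="wrist":
        r=np.hypot(x,y)+1e-9; s=np.tan(np.minimum(r/f,1.5))/r; T=np.eye(4); T[:3,:3]=np.array(st["tool_rot"]); T[:3,3]=st["position"]
        M=T@np.array(c["tool_from_camera"])
    else: s=np.full(x.shape,1/f); M=np.linalg.inv(np.array(c["view"]))
    P=np.stack([x*s*d,-y*s*d,-d],-1)
    W=P@M[:3,:3].T+M[:3,3]; W[d<=0]=np.nan
    return W
E
python3 - <<'E'
from h import *
ims={}
s=observe(); print(s["time_s"],s["position"],np.round(s["tool_rot"],3).tolist(),s["ft_force"])
for n in("side","top"):
    im,d=cams.get_image(n); ims[n]=im; np.savez(f"{n}0.npz",im=im,d=d); W=cloud(n,d)
    print(n,np.round(cams.calibration(n)["view"],3).tolist())
    for q in("forceps","lift_cell","rest_top","pen_mid","bottle_mid"):
        for o in cams.spot_in(n,q):
            b=np.array(o["box"])*[640,480,640,480]
            print(q,round(o["p"],2),np.round(b).tolist(),np.round(W[int(b[1]),int(b[0])],3))
    cv2.imwrite(f"pics/{n}0.png",im[...,::-1])
E
```

```text
0.0 [ 0.20383372 -0.51051454  0.2307238 ] [[0.929, 0.371, -0.0], [0.371, -0.929, 0.001], [0.0, -0.001, -1.0]] [0.50215019 0.34128888 0.20979847]
side [[-0.892, -0.452, -0.012, 0.44], [0.173, -0.364, 0.915, -0.17], [-0.418, 0.814, 0.402, -0.819], [0.0, 0.0, 0.0, 1.0]]
forceps 0.74 [312.0, 224.0, 21.0, 48.0] [ 0.563 -0.124  0.062]
forceps 0.72 [364.0, 217.0, 16.0, 48.0] [ 0.453 -0.167  0.08 ]
forceps 0.58 [378.0, 245.0, 24.0, 54.0] [ 0.39  -0.085  0.06 ]
lift_cell 0.91 [197.0, 335.0, 97.0, 94.0] [0.504 0.348 0.076]
lift_cell 0.66 [245.0, 285.0, 65.0, 70.0] [0.533 0.183 0.066]
lift_cell 0.57 [326.0, 311.0, 44.0, 42.0] [0.39  0.16  0.039]
rest_top 0.64 [365.0, 243.0, 37.0, 23.0] [ 0.453 -0.169  0.018]
rest_top 0.42 [365.0, 215.0, 13.0, 49.0] [ 0.452 -0.164  0.085]
pen_mid 0.83 [310.0, 274.0, 65.0, 20.0] [0.498 0.009 0.014]
bottle_mid 0.84 [366.0, 287.0, 18.0, 41.0] [0.361 0.057 0.041]
top [[-0.009, -1.0, 0.004, 0.054], [0.993, -0.008, 0.12, -0.47], [-0.119, 0.005, 0.993, -0.977], [0.0, 0.0, 0.0, 1.0]]
forceps 0.88 [448.0, 241.0, 33.0, 25.0] [ 0.457 -0.183  0.105]
forceps 0.76 [395.0, 280.0, 23.0, 26.0] [ 0.388 -0.084  0.106]
forceps 0.57 [413.0, 187.0, 21.0, 30.0] [ 0.557 -0.123  0.107]
lift_cell 0.94 [265.0, 196.0, 45.0, 52.0] [0.551 0.149 0.065]
lift_cell 0.86 [184.0, 208.0, 56.0, 72.0] [0.523 0.295 0.089]
lift_cell 0.79 [272.0, 276.0, 30.0, 38.0] [0.399 0.139 0.055]
lift_cell 0.41 [322.0, 294.0, 16.0, 13.0] [0.365 0.045 0.068]
rest_top 0.94 [440.0, 246.0, 47.0, 47.0] [ 0.451 -0.17   0.089]
pen_mid 0.55 [344.0, 227.0, 5.0, 68.0] [0.499 0.    0.013]
pen_mid 0.38 [321.0, 296.0, 16.0, 13.0] [0.363 0.045 0.066]
bottle_mid 0.79 [322.0, 295.0, 19.0, 13.0] [0.363 0.044 0.066]
bottle_mid 0.49 [449.0, 243.0, 30.0, 18.0] [ 0.454 -0.182  0.113]
```

```bash
python3 - <<'E'
import numpy as np,cv2
a=np.load("side0.npz")["im"][180:400,130:430];b=np.load("top0.npz")["im"][150:330,130:500]
a=cv2.resize(a,None,fx=1.3*1.2,fy=1.3*1.2,interpolation=3);b=cv2.resize(b,None,fx=1.3*1.2/1.2,fy=1.3,interpolation=3)
cv2.imwrite("pics/a.png",cv2.resize(np.load("side0.npz")["im"][180:400,130:430],(780,572),interpolation=2)[...,::-1])
cv2.imwrite("pics/b.png",cv2.resize(np.load("top0.npz")["im"][150:330,130:500],(800,389),interpolation=2)[...,::-1])
E
```

```text
(no output)
```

View pics/a.png

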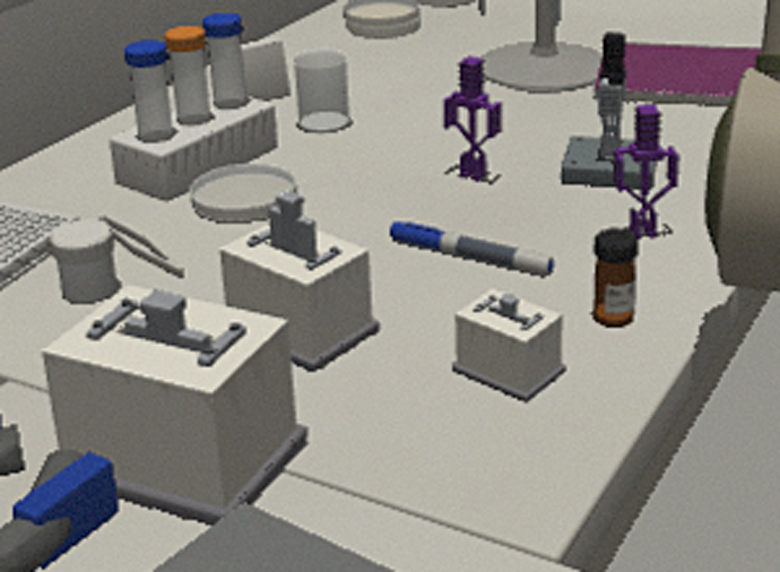

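View pics/b.png

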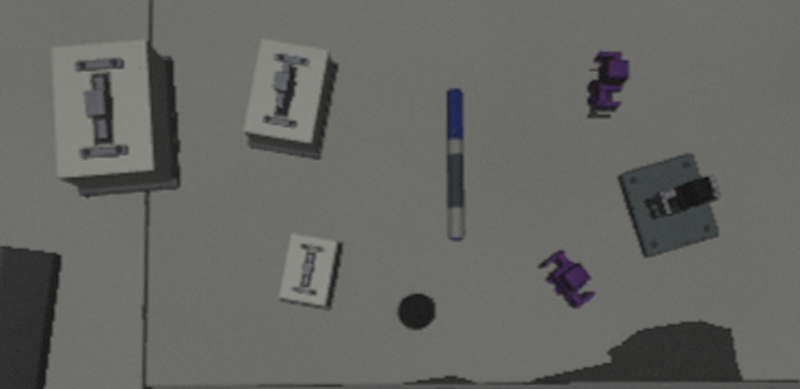

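Forceps candidates (top image): purple at (395,280) and (413,187), and the steel one with a black tail on the grey rest at (448,241). The steel one is meant. Cells: large (184,208), middle (265,196) and small (272,276). The middle one is meant.

```bash
python3 - <<'E'
from h import *
def rect(P,z0,z1,c,r):
    m=(P[...,2]>z0)&(P[...,2]<z1)&(np.hypot(P[...,0]-c[0],P[...,1]-c[1])<r)
    p=P[m]; (x,y),(w,h),a=cv2.minAreaRect((p[:,:2]*1000).astype(np.float32))
    print(len(p),"c",round(x,1),round(y,1),"wh",round(w,1),round(h,1),"ang",round(a,1),"zmed",np.round(np.median(p[:,2]),4))
for n in("top","side"):
    D=np.load(f"{n}0.npz");W=cloud(n,D["d"])
    print(n)
    rect(W,.012,.024,(.455,-.16),.065)       # rest
    rect(W,.06,.077,(.55,.15),.065)   # deck
    rect(W,.079,.13,(.55,.15),.045)   # tab
    rect(W,.08,.13,(.455,-.165),.04)   # tail
    rect(W,.045,.072,(.455,-.165),.04)   # pads
    rect(W,.06,.09,(.362,.045),.03)
    m=(np.hypot(W[...,0]-.55,W[...,1]-.15)<.045); print(np.round(np.percentile(W[...,2][m],[90,98,99.5]),4))
    m=(np.hypot(W[...,0]-.455,W[...,1]+.165)<.03); print(np.round(np.nanmax(W[...,2][m]),4))
E
```

```text
top
1107 c 459.9 -188.1 wh 79.9 69.2 ang 16.2 zmed 0.0174
1246 c 557.6 154.5 wh 61.0 84.4 ang 79.4 zmed 0.065
114 c 557.5 154.5 wh 11.8 39.2 ang 76.7 zmed 0.1022
236 c 458.2 -182.0 wh 20.0 34.7 ang 17.4 zmed 0.1116
18 c 455.9 -176.8 wh 19.3 22.4 ang 13.3 zmed 0.0653
218 c 364.6 43.5 wh 29.6 29.5 ang 89.5 zmed 0.0655
[0.0689 0.105  0.1071]
0.1306
side
313 c 459.1 -186.2 wh 79.8 72.6 ang 17.6 zmed 0.0178
789 c 556.3 154.8 wh 64.1 85.7 ang 80.4 zmed 0.065
218 c 556.5 155.4 wh 12.7 41.1 ang 77.5 zmed 0.0908
223 c 456.3 -179.3 wh 19.9 36.5 ang 16.2 zmed 0.1023
55 c 458.0 -182.4 wh 18.1 41.9 ang 17.2 zmed 0.0644
143 c 363.3 45.3 wh 27.4 29.7 ang 45.2 zmed 0.0653
[0.0809 0.1031 0.1059]
0.1292
```

Emit:
{"op": "move_arm", "data": {"jaw": [8.5,8.5,8.5,8.5,8.5,8.5,8.5,8.5,8.5,8.5,8.5,8.5], "dp": [[1,-0.6,0],[2.5,-1.5,0],[3.2,-1.9,0],[3.2,-1.9,0],[3.2,-1.9,0],[3.2,-1.9,0],[3.2,-1.9,0],[3.2,-1.9,0],[3.2,-1.9,0],[3.2,-1.9,0],[2.5,-1.5,0],[1,-0.6,0]], "turn": [[0,0,0],[0,0,0],[0,0,0],[0,0,0],[0,0,0],[0,0,0],[0,0,0],[0,0,0],[0,0,0],[0,0,0],[0,0,0],[0,0,0]]}}

```text
time_s: 1.6
position: [0.4361, -0.2062, 0.2315]
tool_rot: [[0.927, 0.374, 0.001], [0.374, -0.927, 0.001], [0.001, -0.0, -1.0]]
ft_force: [-0.1, -0.9, -0.1]
grip_width: 0.0853
gripper_force: 0.0
```

```bash
python3 - <<'E'
from h import *
s=observe(); print(s["time_s"],s["position"],np.round(s["tool_rot"],3).tolist(),s["ft_force"])
print(np.round(cams.calibration("wrist")["tool_from_camera"],3).tolist())
im,d=cams.get_image("wrist"); cv2.imwrite("pics/w1.png",im[...,::-1]); np.savez("w1.npz",im=im,d=d)
W=cloud("wrist",d,s)
T=W[np.isfinite(W[...,2])&(np.hypot(W[...,0]-.458,W[...,1]+.182)<.05)]
for z in [(.015,.021),(.062,.09),(.1,.125),(.125,.135)]:
    p=T[(T[:,2]>z[0])&(T[:,2]<z[1])]
    if len(p)>5: print(z,len(p),cv2.minAreaRect((p[:,:2]*1000).astype(np.float32)),np.median(p,0))
for q in("forceps_tail","forceps_tips","rest_top"):
    for o in cams.mark_of("wrist",q)[:2]: print(q,o["p"],np.array(o["location"])*[640,480])
E
```

```text
1.6 [ 0.43611492 -0.20615448  0.23148046] [[0.927, 0.374, 0.001], [0.374, -0.927, 0.001], [0.001, -0.0, -1.0]] [-0.07375275 -0.94938703 -0.08733736]
[[-0.0, 0.966, 0.26, 0.066], [1.0, 0.001, -0.001, 0.001], [-0.001, 0.26, -0.966, -0.144], [0.0, 0.0, 0.0, 1.0]]
(0.015, 0.021) 3949 ((460.4959716796875, -190.3002166748047), (80.33125305175781, 69.99118041992188), 16.161184310913086) [ 0.47225849 -0.18609414  0.01876163]
(0.062, 0.09) 186 ((461.1942138671875, -190.44183349609375), (20.26133155822754, 47.991981506347656), 16.37290382385254) [ 0.4633309  -0.20691387  0.07989561]
(0.1, 0.125) 85 ((461.0682678222656, -190.25680541992188), (19.214460372924805, 16.006502151489258), 17.13222885131836) [ 0.46906438 -0.18705054  0.11370902]
(0.125, 0.135) 648 ((460.68536376953125, -190.25250244140625), (18.513668060302734, 16.352460861206055), 16.593299865722656) [ 0.46120295 -0.19023061  0.12840155]
forceps_tail 0.76 [308.096 196.32 ]
forceps_tail 0.74 [286.4    38.304]
forceps_tips 0.85 [310.912 182.592]
forceps_tips 0.74 [200.128 208.608]
rest_top 0.63 [312.192 182.112]
```

View pics/w1.png

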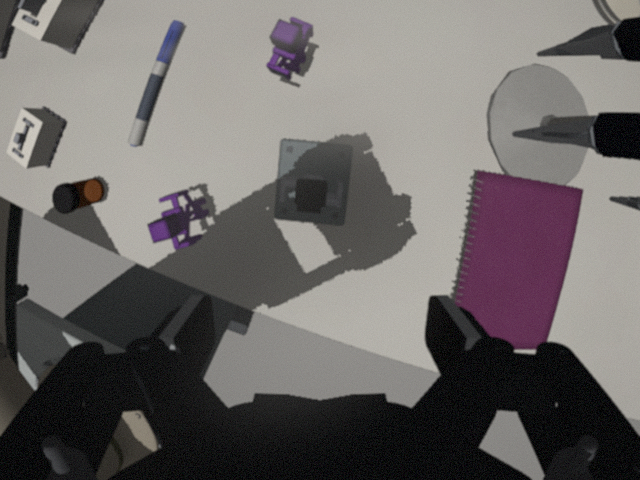

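The wrist picture shows the steel forceps (black tail at about (311,195)) standing on the grey rest. The purple look-alikes sit to either side, at (180,220) and (290,45).

Emit:
{"op": "move_arm", "data": {"jaw": [8.5,8.5,8.5,8.5,8.5,8.5,8.5], "dp": [[1.5,-0.3,0],[1.4,-0.25,0],[0,0,1],[0,0,2],[0,0,2],[0,0,1],[0,0,0]], "turn": [[0,0,0],[0,0,0],[0,0,0.05],[0,0,0.048],[0,0,0],[0,0,0],[0,0,0]]}}

```text
time_s: 2.38
position: [0.4581, -0.1947, 0.1693]
tool_rot: [[0.961, 0.276, -0.004], [0.276, -0.961, 0.002], [-0.003, -0.003, -1.0]]
ft_force: [0.3, 0.3, 0.0]
grip_width: 0.0848
gripper_force: 0.0
```

Emit:
{"op": "move_arm", "data": {"jaw": [8.5,8.5], "dp": [[0,0,0.5],[0,0,0]], "turn": [[0,0,0],[0,0,0]]}}

```text
time_s: 2.55
position: [0.4593, -0.1947, 0.1663]
tool_rot: [[0.961, 0.277, 0.0], [0.277, -0.961, -0.0], [0.0, 0.0, -1.0]]
ft_force: [0.1, -0.1, 0.6]
grip_width: 0.0845
gripper_force: 0.0
```

Emit:
{"op": "move_arm", "data": {"jaw": [8.5,8.5,8.5,8.5,8.5,8.5,8.5,8.5], "dp": [[0.27,-0.38,0],[0,0,1],[0,0,2],[0,0,2.5],[0,0,2],[0,0,1.5],[0,0,1],[0,0,0]], "turn": [[0,0,0],[0,0,0],[0,0,0],[0,0,0],[0,0,0],[0,0,0],[0,0,0],[0,0,0]]}}

```text
time_s: 3.22
position: [0.4608, -0.1891, 0.0652]
tool_rot: [[0.961, 0.278, -0.002], [0.278, -0.961, 0.001], [-0.001, -0.002, -1.0]]
ft_force: [-1.2, -0.2, -0.5]
grip_width: 0.0851
gripper_force: 0.0
```

Emit:
{"op": "move_arm", "data": {"jaw": [8.5], "dp": [[0,0,0]], "turn": [[0,0,0]]}}

```text
time_s: 3.3
position: [0.4615, -0.1896, 0.0668]
tool_rot: [[0.961, 0.278, 0.0], [0.278, -0.961, -0.0], [0.0, 0.0, -1.0]]
ft_force: [0.4, 0.1, -0.0]
grip_width: 0.085
gripper_force: 0.0
```

Emit:
{"op": "move_arm", "data": {"jaw": [8.5,8.5,6,5,4.5,4,3.5,3.3,3.3,3.3,3.3,3.3], "dp": [[0,0.05,0.5],[0,0,0],[0,0,0],[0,0,0],[0,0,0],[0,0,0],[0,0,0],[0,0,0],[0,0,0],[0,0,0],[0,0,0],[0,0,0]], "turn": [[0,0,0],[0,0,0],[0,0,0],[0,0,0],[0,0,0],[0,0,0],[0,0,0],[0,0,0],[0,0,0],[0,0,0],[0,0,0],[0,0,0]], "force": 30}}

```text
time_s: 4.3
position: [0.461, -0.1878, 0.0632]
tool_rot: [[0.961, 0.278, 0.0], [0.278, -0.961, 0.003], [0.001, -0.003, -1.0]]
ft_force: [-4.3, 13.8, 26.0]
grip_width: 0.0339
gripper_force: 27.3
```

Emit:
{"op": "move_arm", "data": {"jaw": [3.3,3.3,3.3,3.3,3.3,3.3,3.3,3.3], "dp": [[0,0,-0.2],[0,0,-0.3],[0,0,-0.5],[0,0,-1],[0,0,-2],[0,0,-2],[0,0,-1],[0,0,0]], "turn": [[0,0,0],[0,0,0],[0,0,0],[0,0,0],[0,0,0],[0,0,0],[0,0,0],[0,0,0]]}}

```text
time_s: 4.97
position: [0.4622, -0.1907, 0.1335]
tool_rot: [[0.961, 0.278, 0.003], [0.278, -0.961, -0.003], [0.003, 0.004, -1.0]]
ft_force: [0.2, 0.3, -0.5]
grip_width: 0.034
gripper_force: 22.7
```

Emit:
{"op": "move_arm", "data": {"jaw": [3.3,3.3,3.3,3.3,3.3,3.3], "dp": [[0,0,-1],[0,0,-2.5],[0,0,-2.5],[0,0,-2],[0,0,-1],[0,0,0]], "turn": [[0,0,0],[0,0,0],[0,0,0],[0,0,0],[0,0,0],[0,0,0]]}}

```text
time_s: 5.47
position: [0.4618, -0.1905, 0.2227]
tool_rot: [[0.961, 0.278, 0.003], [0.278, -0.961, -0.002], [0.002, 0.003, -1.0]]
ft_force: [-0.9, 0.3, -1.7]
grip_width: 0.0335
gripper_force: 22.7
```

```bash
python3 - <<'E'
from h import *
s=observe(); print(s["time_s"],s["position"],np.round(s["tool_rot"],3).tolist(),s["ft_force"])
for n in("side","wrist"):
    im,d=cams.get_image(n); np.savez(n+"2.npz",im=im,d=d)
    if n=="side": 
        cv2.imwrite("pics/s2.png",cv2.resize(im[130:280,290:450],(640,600),interpolation=2)[...,::-1])
W=cloud("side",np.load("side2.npz")["d"]); R=np.array(s["tool_rot"]); p=s["position"]
L=(W-p)@R
m=(abs(L[...,0])<.03)&(abs(L[...,1])<.05)&(L[...,2]>-.07)&(L[...,2]<.09)
for z0 in np.arange(-.02,.09,.005):
    k=m&(L[...,2]>z0)&(L[...,2]<z0+.005)
    if k.sum(): q=L[k]; print(round(z0,3),k.sum(),np.round(q.min(0)*1000,1),np.round(q.max(0)*1000,1))
E
```

```text
5.4667 [ 0.46184699 -0.19047635  0.22267055] [[0.961, 0.278, 0.003], [0.278, -0.961, -0.002], [0.002, 0.003, -1.0]] [-0.86705397  0.32070347 -1.71800487]
-0.02 30 [-12.1 -32.8 -19.9] [  9.9  19.7 -15.3]
-0.015 32 [-12.  -32.7 -15. ] [  9.5  24.2 -10. ]
-0.01 22 [-12.  -31.1  -9.9] [ 9.6 22.9 -5.1]
-0.005 22 [-11.6 -27.2  -5. ] [ 9.3 12.3 -0.6]
0.0 6 [ -3.9 -13.9   2.2] [ 5.8 -3.   4.7]
0.005 17 [ -9.8 -10.3   5.3] [6.1 4.7 9.8]
0.01 14 [-8.8 -6.8 10.5] [ 4.3 -0.  14.9]
0.015 17 [ -9.8 -15.8  15.5] [ 4.8  2.9 19.9]
0.02 23 [ -9.8 -23.1  20.1] [ 5.   6.5 24.7]
0.025 21 [ -8.5 -21.6  25.1] [ 5.7 15.1 29.9]
0.03 19 [ -8.6 -21.8  30.5] [ 4.5 10.5 35. ]
0.035 18 [ -8.9 -22.3  35.7] [ 4.4 10.8 39.8]
0.04 14 [ -8.9 -21.5  40.2] [ 6.4  8.3 44.4]
```

View pics/s2.png

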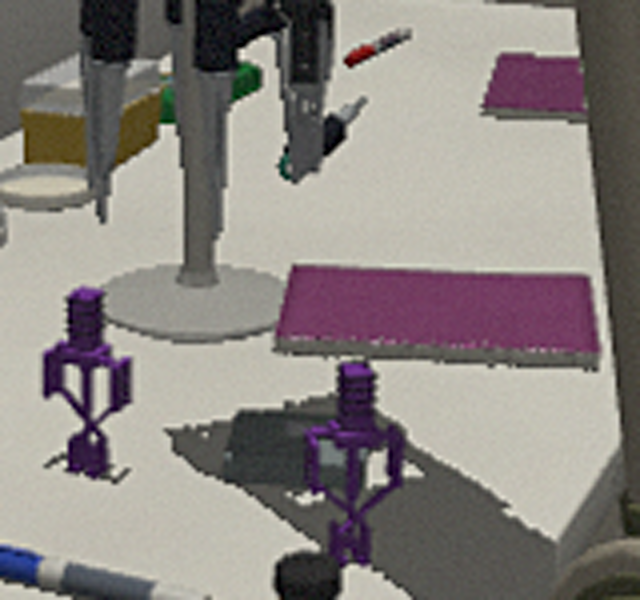

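Emit:
{"op": "move_arm", "data": {"jaw": [3.3,3.3,3.3,3.3,3.3,3.3,3.3,3.3,3.3,3.3,3.3,3.3], "dp": [[0.5,-1.2,0],[1,-2.5,0],[1.3,-3.2,0],[1.4,-3.4,0],[1.4,-3.4,0],[1.4,-3.4,0],[1.4,-3.4,0],[1.4,-3.4,0],[1.4,-3.4,0],[1.2,-2.9,0],[0.7,-1.7,0],[0.3,-0.7,0]], "turn": [[0,0,0],[0,0,0],[0,0,0],[0,0,0],[0,0,0],[0,0,0],[0,0,0],[0,0,0],[0,0,0],[0,0,0],[0,0,0],[0,0,0]]}}

```text
time_s: 6.57
position: [0.4984, 0.1635, 0.2199]
tool_rot: [[0.96, 0.281, -0.003], [0.281, -0.96, 0.0], [-0.002, -0.001, -1.0]]
ft_force: [-0.7, -0.4, -1.0]
grip_width: 0.0337
gripper_force: 22.7
```

Emit:
{"op": "move_arm", "data": {"jaw": [3.3,3.3,3.3,3.3,3.3,3.3,3.3,3.3], "dp": [[0,0,0],[0,0,0],[0,0,0],[0,0,0],[0,0,0],[0,0,0],[0,0,0],[0,0,0]], "turn": [[0,0,0.04],[0,0,0.08],[0,0,0.1],[0,0,0.1],[0,0,0.08],[0,0,0.046],[0,0,0.02],[0,0,0]]}}

```text
time_s: 7.23
position: [0.499, 0.1602, 0.2207]
tool_rot: [[0.983, -0.184, -0.001], [-0.184, -0.983, -0.0], [-0.001, 0.0, -1.0]]
ft_force: [1.0, 0.2, -0.2]
grip_width: 0.0335
gripper_force: 22.7
```

```bash
python3 - <<'E'
from h import *
s=observe(); print(s["time_s"],s["position"],np.round(s["tool_rot"],3).tolist(),s["ft_force"])
im,d=cams.get_image("wrist"); np.savez("w3.npz",im=im,d=d); cv2.imwrite("pics/w3.png",im[...,::-1])
W=cloud("wrist",d,s); L=(W-s["position"])@np.array(s["tool_rot"])
def rect(m,P=W):
    p=P[m]; 
    if len(p)<6: print("few",len(p)); return
    (x,y),(w,h),a=cv2.minAreaRect((p[:,:2]*1000).astype(np.float32))
    print(len(p),"c",round(x,1),round(y,1),"wh",round(w,1),round(h,1),"ang",round(a,1),"zmed",np.round(np.median(p[:,2]),4))
r=np.hypot(W[...,0]-.557,W[...,1]-.154)<.06
rect(r&(abs(W[...,2]-.065)<.004)); rect(r&(W[...,2]>.098)&(W[...,2]<.12));rect(r&(W[...,2]>.085)&(W[...,2]<.12))
print(np.nanpercentile(W[...,2][r&(W[...,2]>.1)&(W[...,2]<.125)],[10,50,90]))
for z in (.02,.025,.03,.035,.04,.043): rect((abs(L[...,0])<.025)&(abs(L[...,1])<.03)&(L[...,2]>z)&(L[...,2]<z+.005),L)
E
```

```text
7.2333 [0.49899759 0.160162   0.22065037] [[0.983, -0.184, -0.001], [-0.184, -0.983, -0.0], [-0.001, 0.0, -1.0]] [ 0.96928187  0.16558598 -0.20454047]
6393 c 558.9 153.6 wh 61.0 83.6 ang 79.7 zmed 0.0659
388 c 558.2 153.7 wh 11.1 15.3 ang 79.4 zmed 0.1068
653 c 558.5 153.7 wh 11.1 38.2 ang 79.4 zmed 0.1062
[0.10597197 0.10679226 0.10766903]
326 c 0.3 -1.8 wh 16.1 31.2 ang 0.5 zmed 0.0228
76 c 0.8 -2.0 wh 31.4 15.1 ang 89.8 zmed 0.0276
188 c 3.1 -3.3 wh 15.2 30.6 ang 9.0 zmed 0.0321
327 c 0.3 -2.8 wh 15.8 31.1 ang 0.0 zmed 0.0382
67 c 0.5 -3.3 wh 16.4 30.8 ang 2.3 zmed 0.0408
8 c 7.6 9.4 wh 5.3 0.3 ang 86.5 zmed 0.0433
```

View pics/w3.png

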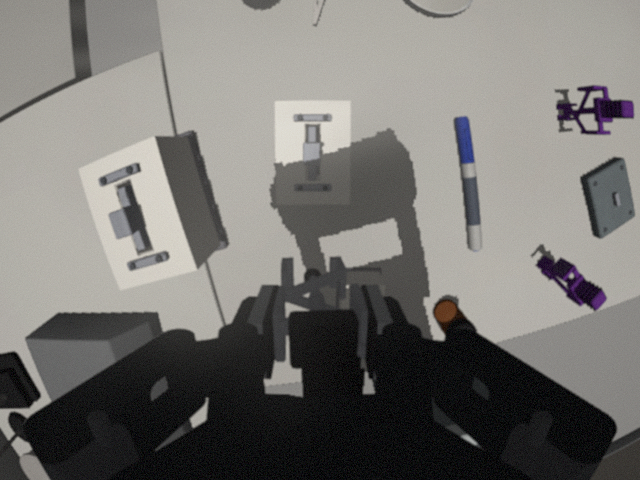

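The middle cell with its T-tab is at (312,150). The open jaws are at (288..338, 265..285), slightly off the tool centre line. I'll measure that offset.

```bash
python3 - <<'E'
from h import *
c,f=cal("wrist");print(c["cx"],c["cy"])
s=observe(); D=np.load("w3.npz"); W=cloud("wrist",D["d"],s); L=(W-s["position"])@np.array(s["tool_rot"])*1000
m=(abs(L[...,0])<15)&(abs(L[...,1])<35)&(L[...,2]<48)
for z in range(-70,48,4):
    p=L[m&(L[...,2]>=z)&(L[...,2]<z+4)]
    if len(p)<8: continue
    y=p[:,1]; i=np.sort(y); g=np.diff(i); k=np.argmax(g)
    print(z,len(p),"y",np.round(i[0],1),np.round(i[-1],1),"mid",round((i[0]+i[-1])/2,1),"gap",np.round([i[k],i[k+1]],1),"x",np.round([p[:,0].min(),p[:,0].max()],1))
print(L[m][:,2].max())
for q in("forceps_tips","forceps_tail"):
    for o in cams.mark_of("wrist",q)[:2]: print(q,o["p"],np.array(o["location"])*[640,480])
E
```

```text
319.5107256140921 241.83977599562496
-70 268 y -2.1 10.9 mid 4.4 gap [10.1 10.5] x [3.  9.2]
-66 1251 y -3.5 13.1 mid 4.8 gap [1.  1.3] x [ 1.5 10.5]
-62 634 y -35.0 29.5 mid -2.7 gap [-15.9  -3.8] x [-2.9 13.7]
-58 1835 y -35.0 35.0 mid -0.0 gap [-15.3  -4. ] x [-7.  13.6]
-54 1198 y -35.0 34.9 mid -0.1 gap [-15.8  -4.3] x [ 4.2 14.7]
-50 1127 y -34.9 34.9 mid -0.0 gap [-16.9  -4.7] x [-4.9 14.8]
-46 904 y -34.9 35.0 mid 0.0 gap [-16.9  -4.9] x [-7.7 14.6]
-42 1289 y -27.5 34.3 mid 3.4 gap [-15.3  -4.8] x [-11.2  13. ]
-38 1014 y -22.2 24.8 mid 1.3 gap [11.  17.6] x [-11.2  12.4]
-34 1622 y -29.0 31.3 mid 1.2 gap [24.6 26.5] x [-10.3  12.5]
-30 1537 y -29.2 31.4 mid 1.1 gap [24.8 26.5] x [-10.   12.2]
-26 537 y -29.2 31.6 mid 1.2 gap [-11.5  -9.2] x [-10.6  12.6]
-22 421 y -29.1 31.4 mid 1.1 gap [-11.8  15. ] x [-3.4 12.6]
-18 383 y -29.0 31.3 mid 1.1 gap [-12.3  14.6] x [ 2.6 12.4]
-14 367 y -29.1 31.3 mid 1.1 gap [ 2.5 14.5] x [ 2.5 12.4]
-10 325 y -27.6 30.0 mid 1.2 gap [-12.8  -2.7] x [ 0.7 12. ]
-6 247 y -21.9 23.5 mid 0.8 gap [ 3.8 13.5] x [-0.3 11.4]
-2 216 y -12.9 17.8 mid 2.5 gap [ 3.1 13.4] x [-0.9 10. ]
2 232 y -12.2 11.0 mid -0.6 gap [-12.2 -10. ] x [-4.3  8.3]
6 142 y -7.2 6.7 mid -0.3 gap [-7.2 -5.5] x [-3.7  8.6]
10 168 y -6.9 4.1 mid -1.4 gap [-4. -3.] x [-8.1  8.4]
14 188 y -12.4 7.9 mid -2.2 gap [-5.1  0. ] x [-7.8  8.4]
18 165 y -17.3 11.8 mid -2.7 gap [-10.5   4.7] x [-8.2  8.1]
22 245 y -17.4 13.7 mid -1.9 gap [-14.7   8.5] x [-7.9  8.4]
26 54 y -17.8 13.6 mid -2.1 gap [-1.5 10.8] x [-6.7  8.4]
30 168 y -18.1 13.0 mid -2.6 gap [-15.4  -6.7] x [-6.7  8.3]
34 160 y -18.3 12.7 mid -2.8 gap [1.5 9.7] x [-6.7  8.4]
38 235 y -18.2 12.4 mid -2.9 gap [-12.5   6.6] x [-8.3  8.2]
42 19 y -18.5 12.0 mid -3.2 gap [-13.8   6.7] x [7.3 8.1]
44.40264035613568
forceps_tips 0.9 [542.976 264.624]
forceps_tips 0.76 [309.12  270.096]
forceps_tail 0.95 [591.424 294.816]
forceps_tail 0.75 [620.608 111.984]
```

Emit:
{"op": "move_arm", "data": {"jaw": [3.3,3.3,3.3,3.3,3.3,3.3,3.3,3.3,3.3,3.3], "dp": [[1,-0.1,0],[2,-0.2,0],[1.9,-0.16,0],[1,0,0],[0,0,0],[0,0,0],[0,-0.07,1],[0,-0.14,2],[0,-0.07,1],[0,0,0]], "turn": [[0,0,0],[0,0,0],[0,0,0],[0,0,0],[-0.035,0,0],[-0.036,0,0],[0,0,0],[0,0,0],[0,0,0],[0,0,0]]}}

```text
time_s: 8.22
position: [0.5569, 0.1539, 0.1784]
tool_rot: [[0.983, -0.182, -0.018], [-0.183, -0.981, -0.07], [-0.005, 0.072, -0.997]]
ft_force: [-0.1, 0.4, -0.7]
grip_width: 0.0336
gripper_force: 22.7
```

Emit:
{"op": "move_arm", "data": {"jaw": [3.3,3.3], "dp": [[0,0,0],[0,0,0]], "turn": [[0,0,0],[0,0,0]]}}

```text
time_s: 8.38
position: [0.5586, 0.154, 0.1819]
tool_rot: [[0.983, -0.183, -0.012], [-0.183, -0.981, -0.069], [0.001, 0.07, -0.998]]
ft_force: [0.5, -0.2, -0.2]
grip_width: 0.0333
gripper_force: 22.7
```

```bash
cat > m.py <<'E'
from h import *
import sys
s=observe(); p0=np.array(s["position"]); print(s["time_s"],p0.round(4),np.round(s["tool_rot"],3).tolist(),np.round(s["ft_force"],2))
im,d=cams.get_image("wrist"); np.savez(sys.argv[1]+".npz",im=im,d=d)
W=cloud("wrist",d,s)
ct=np.array([.5585,.1537]); h=np.radians(-10.4); ex=np.array([np.cos(h),np.sin(h)]); ey=np.array([-np.sin(h),np.cos(h)])
q=W[...,:2]-ct; C=np.stack([q@ex,q@ey,W[...,2]],-1)*1000
m=(abs(C[...,0])<25)&(abs(C[...,1])<25)
print("cell frame slices (mm)")
for z in range(84,240,4):
    p=C[m&(C[...,2]>=z)&(C[...,2]<z+4)]
    if len(p)<8: continue
    i=np.sort(p[:,1]); g=np.diff(i); k=np.argmax(g)
    print(z,len(p),"y",np.round(i[0],1),np.round(i[-1],1),"mid",round((i[0]+i[-1])/2,1),"gap",np.round([i[k],i[k+1]],1),"x",np.round([p[:,0].min(),p[:,0].max()],1))
E
python3 m.py w4
```

```text
8.3833 [0.5586 0.154  0.1819] [[0.983, -0.183, -0.012], [-0.183, -0.981, -0.069], [0.001, 0.07, -0.998]] [ 0.52 -0.18 -0.15]
cell frame slices (mm)
84 12 y -2.3 2.6 mid 0.1 gap [-1.6 -0.3] x [ 4.4 20.1]
88 49 y -2.6 2.6 mid 0.0 gap [1.4 1.9] x [-13.7  20.2]
92 167 y -2.6 2.6 mid 0.0 gap [-1.6 -1.2] x [-15.9  20.1]
96 16 y -3.3 2.2 mid -0.5 gap [-2.2 -1.6] x [7.7 8.2]
100 22 y -5.6 5.5 mid -0.0 gap [-5.6 -3.7] x [7.8 8.3]
104 483 y -6.1 5.8 mid -0.1 gap [-5.9 -5.4] x [-7.7  8.3]
108 20 y -4.6 5.0 mid 0.2 gap [-1.   0.2] x [-6.1  7.5]
136 22 y -14.9 15.7 mid 0.4 gap [-9.6  9.9] x [7.4 8. ]
140 329 y -15.3 15.7 mid 0.2 gap [-9.1  9.9] x [-7.9  8.3]
144 65 y -15.0 16.0 mid 0.5 gap [-10.6  -3.7] x [-6.7  8.2]
148 166 y -14.9 15.9 mid 0.5 gap [ 4.6 13.4] x [-7.1  8.4]
152 61 y -14.9 15.8 mid 0.5 gap [-12.6  -0.3] x [-7.4  8.6]
156 274 y -15.2 16.0 mid 0.4 gap [-10.4  13.3] x [-8.   8.4]
160 133 y -14.1 15.7 mid 0.8 gap [-5.8  8.5] x [-7.7  8.1]
164 199 y -9.0 10.4 mid 0.7 gap [-1.3  3.8] x [-7.6  8.2]
168 162 y -5.3 5.7 mid 0.2 gap [3.  3.5] x [-7.8  8.4]
172 148 y -7.8 8.3 mid 0.3 gap [6.
[... 292 characters left out ...]
p [-13.1  -1.2] x [ 2.1 12.2]
196 266 y -25.0 23.6 mid -0.7 gap [-13.3  13.7] x [ 2.6 12.4]
200 294 y -23.1 24.1 mid 0.5 gap [-13.3  13.5] x [-3.1 12.6]
204 412 y -24.9 24.4 mid -0.3 gap [11.2 13.4] x [-8.1 12.3]
208 1473 y -25.0 24.6 mid -0.2 gap [-24.2 -22.7] x [-10.8  12.5]
212 1796 y -24.9 25.0 mid 0.0 gap [16.  17.7] x [-10.5  12.5]
216 994 y -22.2 24.8 mid 1.3 gap [11.6 17.9] x [-11.1  12.4]
220 1044 y -22.6 24.9 mid 1.2 gap [ 7.4 18.3] x [-11.3  13.3]
224 685 y -24.8 25.0 mid 0.1 gap [ 8.3 20.1] x [-8.2 14.7]
228 621 y -24.9 25.0 mid 0.0 gap [ 8.2 20.5] x [-3.6 14.8]
232 867 y -25.0 24.9 mid -0.0 gap [ 8.1 19.8] x [ 4.9 14.8]
236 908 y -25.0 24.9 mid -0.0 gap [ 8.2 19.5] x [-3.3 13.4]
```

Emit:
{"op": "move_arm", "data": {"jaw": [3.3,3.3,3.3,3.3,3.3,3.3,3.3,3.3], "dp": [[0,-0.04,0.5],[0,-0.06,0.9],[0,-0.06,0.8],[0,-0.04,0.5],[0,-0.02,0.3],[0,-0.01,0.2],[0,0,0],[0,0,0]], "turn": [[0,0,0],[0,0,0],[0,0,0],[0,0,0],[0,0,0],[0,0,0],[0,0,0],[0,0,0]]}}

```text
time_s: 9.1
position: [0.5583, 0.1541, 0.1492]
tool_rot: [[0.983, -0.183, -0.013], [-0.183, -0.981, -0.07], [0.0, 0.071, -0.997]]
ft_force: [-0.5, -0.0, -1.0]
grip_width: 0.0337
gripper_force: 22.7
```

Emit:
{"op": "move_arm", "data": {"jaw": [3.3], "dp": [[0,0,0]], "turn": [[0,0,0]]}}

```text
time_s: 9.18
position: [0.5584, 0.1541, 0.1495]
tool_rot: [[0.983, -0.183, -0.012], [-0.183, -0.981, -0.07], [0.001, 0.071, -0.997]]
ft_force: [0.6, -0.1, 0.2]
grip_width: 0.0335
gripper_force: 22.7
```

```bash
python3 m.py w5|head -16
```

```text
9.1833 [0.5584 0.1541 0.1495] [[0.983, -0.183, -0.012], [-0.183, -0.981, -0.07], [0.001, 0.071, -0.997]] [ 0.59 -0.13  0.16]
cell frame slices (mm)
84 13 y -2.8 2.3 mid -0.3 gap [1.1 1.7] x [19.6 20.1]
88 32 y -3.3 2.6 mid -0.4 gap [-2.7 -2.1] x [-20.1  20.2]
92 244 y -3.1 2.8 mid -0.1 gap [-0.1  0.3] x [-19.9  20.4]
96 20 y -3.1 2.4 mid -0.4 gap [-1.5 -0.9] x [7.9 8.5]
100 39 y -5.6 5.7 mid 0.0 gap [-5.6 -5. ] x [7.5 8.4]
104 406 y -14.8 15.8 mid 0.5 gap [ 6. 10.] x [-6.7  8.7]
108 354 y -15.2 15.7 mid 0.3 gap [ 5.4 10. ] x [-8.5  8. ]
112 60 y -14.9 16.1 mid 0.6 gap [ 4.6 13.1] x [-7.  8.]
116 161 y -15.0 16.0 mid 0.5 gap [ 4.7 13.5] x [-7.1  8.2]
120 56 y -14.9 15.9 mid 0.5 gap [-12.5  -0.2] x [-7.6  8.1]
124 290 y -15.1 16.0 mid 0.5 gap [-9.8 11.9] x [-8.8  8.1]
128 137 y -13.0 14.4 mid 0.7 gap [-3.7  5.7] x [-8.1  8.1]
132 197 y -8.9 10.5 mid 0.8 gap [-0.7  3.9] x [-8.   8.1]
136 149 y -4.8 5.4 mid 0.3 gap [2.1 2.6] x [-8.1  8.2]
```

Emit:
{"op": "move_arm", "data": {"jaw": [3.3,3.3,3.3,3.3,3.3], "dp": [[0,-0.02,0.3],[0,-0.02,0.2],[0,-0.01,0.2],[0,0,0],[0,0,0]], "turn": [[0,0,0],[0,0,0],[0,0,0],[0,0,0],[0,0,0]]}}

```text
time_s: 9.65
position: [0.5582, 0.1541, 0.1421]
tool_rot: [[0.983, -0.183, -0.013], [-0.183, -0.981, -0.07], [-0.0, 0.071, -0.997]]
ft_force: [0.2, 1.2, -0.2]
grip_width: 0.0338
gripper_force: 22.9
```

```bash
python3 m.py w6|head -1; python3 - <<'E'
from h import *
s=observe(); fs=[]
for i in range(3):
    im,d=cams.get_image("wrist"); s=observe(); fs.append(s["ft_force"])
print(np.round(fs,2).tolist())
for n,dz in(("w5",.1495),("w6",s["position"][2])):
    D=np.load(n+".npz"); s["position"][2]=dz
    W=cloud("wrist",D["d"],s); ct=np.array([.5585,.1537]); h=np.radians(-10.4)
    q=W[...,:2]-ct; x=(q@[np.cos(h),np.sin(h)])*1e3; y=(q@[-np.sin(h),np.cos(h)])*1e3; z=W[...,2]*1e3
    H=(abs(x)<7)&(abs(y)<5)&(z>103)&(z<112); S=(x>10)&(x<19)&(abs(y)<2.5)&(z>85)&(z<100)
    T=(abs(x)<9)&(abs(abs(y)-12.7)<2.5)&(z>85)&(z<115)
    print(n,H.sum(),np.median(z[H]),S.sum(),np.median(z[S]),"tips",T.sum(),np.percentile(z[T],[0,1,5,10,50,90]) if T.sum() else 0)
E
```

```text
9.65 [0.5582 0.1541 0.1421] [[0.983, -0.183, -0.013], [-0.183, -0.981, -0.07], [-0.0, 0.071, -0.997]] [ 0.21  1.22 -0.23]
[[-0.91, -0.28, 1.02], [-0.03, 0.47, 0.61], [-0.97, 1.25, -0.28]]
w5 236 107.07885008332806 144 92.99526136666336 tips 324 [105.78707263 106.19814191 107.48231623 109.07308411 110.64744288
 111.83116419]
w6 287 107.57405250076651 149 93.18454122979524 tips 409 [ 97.43946356  98.67041003 100.90309163 102.1923392  103.48311556
 110.95427044]
```

Emit:
{"op": "move_arm", "data": {"jaw": [3.3,3.3,3.3,3.3], "dp": [[0,-0.01,0.15],[0,-0.01,0.15],[0,0,0],[0,0,0]], "turn": [[0,0,0],[0,0,0],[0,0,0],[0,0,0]]}}

```text
time_s: 10.18
position: [0.5583, 0.1541, 0.1392]
tool_rot: [[0.983, -0.183, -0.013], [-0.183, -0.981, -0.07], [0.0, 0.071, -0.997]]
ft_force: [-0.4, -0.2, 2.8]
grip_width: 0.0334
gripper_force: 23.2
```

```bash
cat > t.py <<'E'
from h import *
import sys
fs=[]
for i in range(4):
    s=observe(); im,d=cams.get_image("wrist"); fs.append(s["ft_force"])
print(np.array(s["position"]).round(4),"F",np.mean(fs,0).round(2),np.array(fs)[:,2].round(1))
W=cloud("wrist",d,s); ct=np.array([.5585,.1537]); h=np.radians(-10.4)
q=W[...,:2]-ct; x=(q@[np.cos(h),np.sin(h)])*1e3; y=(q@[-np.sin(h),np.cos(h)])*1e3; z=W[...,2]*1e3
H=(abs(x)<7)&(abs(y)<5)&(z>103)&(z<112); S=(x>10)&(x<19)&(abs(y)<2.5)&(z>85)&(z<100)
T=(x<9)&(x>-9)&(abs(abs(y)-12.7)<2.5)&(z>85)&(z<115)
hist=np.histogram(z[T],np.arange(88,112,1))
print(H.sum(),np.median(z[H]),np.median(z[S]),hist[0])
cv2.imwrite("pics/w_%s.png"%sys.argv[1],im[...,::-1]); np.savez("t_%s.npz"%sys.argv[1],im=im,d=d)
E
python3 t.py 7
```

```text
[0.5583 0.1541 0.1393] F [-0.43  0.66  2.49] [2.8 2.4 2.2 2.5]
276 107.36937931309959 92.87170498547333 [  0   0   0   0   0   0   0   4  13  12  11  68 136  58  12   8   4  11
  18  14   6   9  12]
```

Emit:
{"op": "move_arm", "data": {"jaw": [3.5,3.6,3.7,3.8,3.8], "dp": [[0,0,0],[0,0,0],[0,0,0],[0,0,0],[0,0,0]], "turn": [[0,0,0],[0,0,0],[0,0,0],[0,0,0],[0,0,0]]}}

```text
time_s: 10.8
position: [0.5582, 0.1542, 0.1391]
tool_rot: [[0.983, -0.183, -0.013], [-0.183, -0.981, -0.07], [0.0, 0.071, -0.997]]
ft_force: [-0.3, -0.5, 1.6]
grip_width: 0.0376
gripper_force: 13.1
```

```bash
python3 t.py 8
```

```text
[0.5582 0.1542 0.1391] F [-0.14 -0.04  1.31] [1.6 1.3 1.7 0.6]
265 107.36878298394242 92.91399738043421 [ 0  0  0  0  0  0  1  3  6  8  8 14 57 34 11  8  9 14 11  6  8 14 17]
```

Emit:
{"op": "move_arm", "data": {"jaw": [3.8,3.8,3.8], "dp": [[0,-0.01,0.13],[0,0,0],[0,0,0]], "turn": [[0,0,0],[0,0,0],[0,0,0]]}}

```text
time_s: 11.25
position: [0.5583, 0.1542, 0.1379]
tool_rot: [[0.983, -0.183, -0.013], [-0.183, -0.981, -0.07], [0.0, 0.071, -0.997]]
ft_force: [0.4, 0.2, 3.4]
grip_width: 0.0381
gripper_force: 13.1
```

```bash
python3 t.py 9; python3 - <<'E'
import numpy as np,cv2
im=np.load("t_9.npz")["im"]; cv2.imwrite("pics/c9.png",cv2.resize(im[220:350,230:400],(784,600),interpolation=2)[...,::-1])
E
```

```text
[0.5583 0.1541 0.1379] F [-0.12  0.55  3.15] [3.4 3.3 3.  3. ]
248 107.28359612244668 92.95653911943124 [ 0  0  0  0  0  0  4  5 10  2 19 48 39  7 13  9 14 14  7  6 17 16 20]
```

View pics/c9.png

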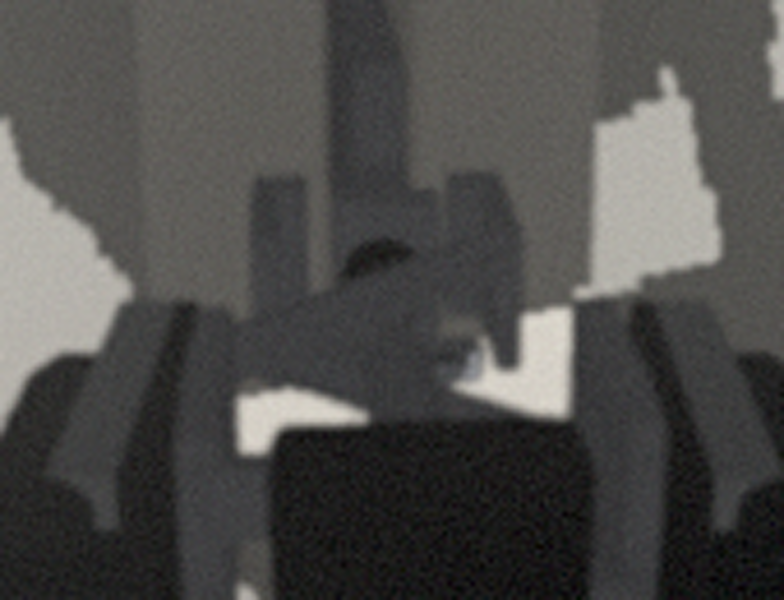

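Emit:
{"op": "move_arm", "data": {"jaw": [3.8,4.0,4.2,4.4,4.6,4.8,5.0,5.3,5.6,6.0,6.5,7.0], "dp": [[0,0.08,0],[0,0,0.05],[0,0,0.06],[0,0,0.06],[0,0,0.05],[0,0,0],[0,0,0],[0,0,0],[0,0,0],[0,0,0],[0,0,0],[0,0,0]], "turn": [[0,0,0],[0,0,0],[0,0,0],[0,0,0],[0,0,0],[0,0,0],[0,0,0],[0,0,0],[0,0,0],[0,0,0],[0,0,0],[0,0,0]]}}

```text
time_s: 12.45
position: [0.558, 0.1531, 0.1356]
tool_rot: [[0.983, -0.183, -0.013], [-0.183, -0.981, -0.07], [-0.0, 0.071, -0.997]]
ft_force: [-0.6, -0.1, -0.2]
grip_width: 0.0703
gripper_force: 0.0
```

Emit:
{"op": "move_arm", "data": {"jaw": [7.0,7.0], "dp": [[0,0,0],[0,0,0]], "turn": [[0,0,0],[0,0,0]]}}

```text
time_s: 12.62
position: [0.558, 0.1531, 0.1357]
tool_rot: [[0.983, -0.183, -0.013], [-0.183, -0.981, -0.07], [-0.0, 0.071, -0.997]]
ft_force: [-0.8, 0.7, 0.4]
grip_width: 0.0696
gripper_force: 0.0
```

```bash
cat > t2.py <<'E'
from h import *
import sys
s=observe(); im,d=cams.get_image("wrist"); W=cloud("wrist",d,s); ct=np.array([.5585,.1537]); h=np.radians(-10.4)
np.savez("t_%s.npz"%sys.argv[1],im=im,d=d)
q=W[...,:2]-ct; x=(q@[np.cos(h),np.sin(h)])*1e3; y=(q@[-np.sin(h),np.cos(h)])*1e3; z=W[...,2]*1e3
print(s["time_s"],np.round(s["ft_force"],1),"pos",np.round(s["position"],4))
for a in range(86,240,4):
    m=(abs(x)<15)&(abs(y)<26)&(z>=a)&(z<a+4)
    if m.sum()<8: continue
    i=np.sort(y[m]); g=np.diff(i); k=np.argmax(g)
    print(a,m.sum(),"y",i[0].round(1),i[-1].round(1),"mid",round((i[0]+i[-1])/2,1),"gap",i[k].round(1),i[k+1].round(1),"x",x[m].min().round(1),x[m].max().round(1))
E
python3 t2.py 10
```

```text
12.6167 [-0.8  0.7  0.4] pos [0.558  0.1531 0.1357]
90 169 y -8.3 2.7 mid -2.8 gap -5.7 -3.7 x -14.2 15.0
94 73 y -9.1 8.5 mid -0.3 gap -4.0 -3.4 x 6.1 14.5
98 80 y -9.3 8.5 mid -0.4 gap -5.4 -4.8 x 2.1 8.3
102 112 y -9.0 8.5 mid -0.2 gap -6.4 -5.8 x -7.8 8.4
106 357 y -9.1 8.5 mid -0.3 gap 5.7 6.5 x -8.0 8.4
110 100 y -9.5 8.7 mid -0.4 gap -2.9 0.9 x -8.0 7.8
114 356 y -9.3 9.0 mid -0.2 gap -1.6 2.2 x -8.6 7.9
118 154 y -5.2 4.7 mid -0.3 gap 2.3 2.8 x -7.6 7.9
122 158 y -7.4 6.4 mid -0.5 gap -4.3 -2.2 x -4.6 8.1
126 230 y -10.6 11.7 mid 0.6 gap 0.8 2.9 x -7.7 8.0
130 274 y -15.8 16.3 mid 0.3 gap -6.9 -3.1 x -6.6 7.8
134 248 y -19.7 19.8 mid 0.1 gap -12.2 -3.3 x -5.7 8.0
138 384 y -23.7 23.6 mid -0.1 gap -15.9 -3.5 x -9.2 9.9
142 255 y -23.7 23.8 mid 0.0 gap 3.0 19.7 x -10.1 10.0
146 237 y -23.9 23.6 mid -0.2 gap -20.0 -2.9 x -9.7 10.3
150 220 y -24.2 23.8 mid -0.2 gap -19.9 19.7 x -9.5 10.2
154 210 y -24.4 23.9 mid -0.3 gap -20.1 19.6 x -9.4 10.2
158 218 y -24.2 23.7 mid -0.2 gap 2.3 19.6 x -9.2 10.1
162 953 y -24.8 23.8 mid -0.5 gap 11.4 13.0 x -10.5 10.3
166 1707 y -24.1 23.6 mid 
[... 303 characters left out ...]
-8.8 7.7 mid -0.5 gap -7.4 -7.1 x 3.7 9.5
194 575 y -8.9 7.7 mid -0.6 gap -8.1 -7.9 x 3.7 9.7
198 697 y -8.9 7.7 mid -0.6 gap 5.5 5.7 x 3.3 9.9
202 759 y -7.9 7.6 mid -0.2 gap 6.6 6.8 x 4.0 9.8
206 249 y -11.7 18.7 mid 3.5 gap 2.8 5.6 x 8.7 11.4
210 1074 y -13.7 21.8 mid 4.1 gap -13.5 -13.0 x 9.2 11.9
214 1666 y -24.5 21.4 mid -1.6 gap -24.3 -14.6 x 9.5 15.0
218 1619 y -12.2 18.1 mid 3.0 gap -11.5 -11.3 x 9.7 12.8
222 1546 y -26.0 16.4 mid -4.8 gap -18.7 -8.6 x 8.4 14.8
226 1458 y -26.0 14.0 mid -6.0 gap -21.4 -5.9 x 8.8 15.0
230 1680 y -26.0 13.1 mid -6.4 gap -18.6 -3.6 x 9.4 14.9
234 1441 y -26.0 26.0 mid -0.0 gap -15.8 -2.5 x 9.3 15.0
238 552 y -26.0 24.8 mid -0.6 gap -1.6 24.6 x 9.4 14.9
```

The jaws are 18 mm over their outsides, so they are closed on the 6 mm neck and the forceps stand upright. Next I regrasp by the tail.

Emit:
{"op": "move_arm", "data": {"jaw": [8.5,8.5,8.5,8.5,8.5,8.5,8.5,8.5,8.5], "dp": [[0,0,0],[0,0,0],[0,0,0],[0,0,-0.6],[0,0,-1.2],[0,0,-1.2],[0,0,-0.9],[0,0,0],[0,0,0]], "turn": [[0,0,0],[0.035,0,0],[0.035,0.006,0],[0,0.006,0],[0,0,0],[0,0,0],[0,0,0],[0,0,0],[0,0,0]]}}

```text
time_s: 13.42
position: [0.5577, 0.1534, 0.175]
tool_rot: [[0.983, -0.183, 0.012], [-0.183, -0.983, -0.004], [0.013, 0.001, -1.0]]
ft_force: [0.5, -0.6, -0.5]
grip_width: 0.0848
gripper_force: 0.0
```

Emit:
{"op": "move_arm", "data": {"jaw": [7,5,4,3,2.4,2,1.6,1.3,1.3,1.3], "dp": [[0,0,0],[0,0,0],[0,0,0],[0,0,0],[0,0,0],[0,0,0],[0,0,0],[0,0,0],[0,0,0],[0,0,0]], "turn": [[0,-0.012,0],[0,0,0],[0,0,0],[0,0,0],[0,0,0],[0,0,0],[0,0,0],[0,0,0],[0,0,0],[0,0,0]], "force": 60}}

```text
time_s: 14.25
position: [0.5577, 0.1538, 0.1748]
tool_rot: [[0.983, -0.183, 0.0], [-0.183, -0.983, -0.0], [0.0, -0.0, -1.0]]
ft_force: [1.3, 3.9, 0.0]
grip_width: 0.0149
gripper_force: 58.6
```

Emit:
{"op": "move_arm", "data": {"jaw": [1.3,1.3,1.3,1.3,1.3,1.3], "dp": [[0,0,-0.05],[0,0,-0.1],[0,0,-0.1],[0,0,-0.1],[0,0,-0.1],[0,0,0]], "turn": [[0,0,0],[0,0,0],[0,0,0],[0,0,0],[0,0,0],[0,0,0]]}}

```text
time_s: 14.75
position: [0.5574, 0.1536, 0.1777]
tool_rot: [[0.983, -0.183, -0.002], [-0.183, -0.983, -0.0], [-0.002, 0.001, -1.0]]
ft_force: [3.2, 5.0, -11.2]
grip_width: 0.0151
gripper_force: 58.8
```

Emit:
{"op": "move_arm", "data": {"jaw": [1.3,1.3,1.3,1.3,1.3,1.3,1.3,1.3,1.3,1.3,1.3,1.3], "dp": [[0,0,-0.1],[0,0,-0.1],[0,0,-0.1],[0,0,-0.1],[0,0,-0.1],[0,0,-0.1],[0,0,-0.1],[0,0,-0.1],[0,0,-0.1],[0,0,-0.1],[0,0,-0.1],[0,0,-0.1]], "turn": [[0,0,0],[0,0,0],[0,0,0],[0,0,0],[0,0,0],[0,0,0],[0,0,0],[0,0,0],[0,0,0],[0,0,0],[0,0,0],[0,0,0]]}}

```text
time_s: 15.75
position: [0.5573, 0.1536, 0.1893]
tool_rot: [[0.983, -0.183, -0.003], [-0.183, -0.983, -0.0], [-0.003, 0.001, -1.0]]
ft_force: [4.2, 5.0, -13.3]
grip_width: 0.0147
gripper_force: 58.6
```

```bash
python3 t2.py 11 | head -12;  python3 - <<'E'
from h import *
s=observe(); W=cloud("wrist",np.load("t_11.npz")["d"],s); ct=np.array([.5585,.1537]); h=np.radians(-10.4)
q=W[...,:2]-ct; x=(q@[np.cos(h),np.sin(h)])*1e3; y=(q@[-np.sin(h),np.cos(h)])*1e3; z=W[...,2]*1e3
S=(x>10)&(x<19)&(abs(y)<2.5)&(z>80)&(z<130); print("shoulder",S.sum(),np.median(z[S]))
E
```

```text
15.75 [  4.2   5.  -13.3] pos [0.5573 0.1536 0.1893]
102 88 y -2.6 3.1 mid 0.3 gap -1.3 -0.7 x 7.6 14.8
106 39 y -8.1 8.0 mid -0.0 gap -5.6 -3.2 x 7.1 15.0
110 40 y -8.7 9.1 mid 0.2 gap -3.8 -2.5 x 7.1 8.3
114 66 y -9.2 9.0 mid -0.1 gap 8.3 8.9 x -7.1 8.3
118 252 y -9.0 8.8 mid -0.1 gap -8.4 -7.8 x -7.8 8.4
122 46 y -9.4 9.1 mid -0.1 gap 2.9 5.9 x -4.4 8.0
126 176 y -9.4 9.0 mid -0.2 gap -5.3 4.5 x -7.9 7.8
130 139 y -8.8 8.5 mid -0.1 gap 1.0 3.3 x -7.6 7.6
134 83 y -3.5 3.3 mid -0.1 gap 2.5 3.3 x -3.7 7.7
138 103 y -7.8 6.8 mid -0.5 gap -4.0 -1.3 x -3.9 7.7
142 103 y -8.3 12.4 mid 2.0 gap -8.3 -2.9 x -3.4 7.9
shoulder 111 105.51595834542185
```

Emit:
{"op": "move_arm", "data": {"jaw": [1.3,1.3,1.3,1.3,1.3,1.3,1.3,1.3,1.3,1.3,1.3,1.3], "dp": [[0,0,-0.1],[0,0,-0.1],[0,0,-0.1],[0,0,-0.1],[0,0,-0.1],[0,0,-0.1],[0,0,-0.1],[0,0,-0.1],[0,0,-0.1],[0,0,-0.1],[0,0,-0.1],[0,0,-0.1]], "turn": [[0,0,0],[0,0,0],[0,0,0],[0,0,0],[0,0,0],[0,0,0],[0,0,0],[0,0,0],[0,0,0],[0,0,0],[0,0,0],[0,0,0]]}}

```text
time_s: 16.8
position: [0.5573, 0.1536, 0.2012]
tool_rot: [[0.983, -0.183, -0.003], [-0.183, -0.983, -0.0], [-0.003, 0.001, -1.0]]
ft_force: [2.6, 4.8, -13.1]
grip_width: 0.0151
gripper_force: 58.6
```

Emit:
{"op": "move_arm", "data": {"jaw": [1.3,1.3], "dp": [[0,0,-0.08],[0,0,0]], "turn": [[0,0,0],[0,0,0]]}}

```text
time_s: 16.97
position: [0.5574, 0.1536, 0.2022]
tool_rot: [[0.983, -0.183, -0.003], [-0.183, -0.983, -0.0], [-0.003, 0.001, -1.0]]
ft_force: [3.5, 5.2, -12.1]
grip_width: 0.0148
gripper_force: 58.7
```

Emit:
{"op": "move_arm", "data": {"jaw": [1.3,1.3], "dp": [[0,0,-0.06],[0,0,0]], "turn": [[0,0,0],[0,0,0]]}}

```text
time_s: 17.13
position: [0.5573, 0.1536, 0.2027]
tool_rot: [[0.983, -0.183, -0.003], [-0.183, -0.983, -0.0], [-0.003, 0.001, -1.0]]
ft_force: [3.5, 5.4, -12.9]
grip_width: 0.0148
gripper_force: 58.7
```

Emit:
{"op": "move_arm", "data": {"jaw": [1.3,1.3], "dp": [[0,0,-0.05],[0,0,0]], "turn": [[0,0,0],[0,0,0]]}}

```text
time_s: 17.3
position: [0.5573, 0.1536, 0.2032]
tool_rot: [[0.983, -0.183, -0.003], [-0.183, -0.983, -0.0], [-0.003, 0.001, -1.0]]
ft_force: [4.1, 5.1, -12.1]
grip_width: 0.0149
gripper_force: 58.7
```

```bash
python3 t2.py 12 | head -10;  python3 - <<'E'
from h import *
s=observe(); W=cloud("wrist",np.load("t_12.npz")["d"],s); ct=np.array([.5585,.1537]); h=np.radians(-10.4)
q=W[...,:2]-ct; x=(q@[np.cos(h),np.sin(h)])*1e3; y=(q@[-np.sin(h),np.cos(h)])*1e3; z=W[...,2]*1e3
S=(x>10)&(x<19)&(abs(y)<2.5)&(z>80)&(z<140); print("shoulder",S.sum(),np.median(z[S]))
H=(x>3)&(x<7.5)&(abs(y)<5)&(z>125)&(z<140); print("head",H.sum(),np.percentile(z[H],[10,50,90]))
S=(x>0)&(abs(x)<42)&(abs(y)>10)&(abs(y)<28)&(abs(z-65)<5); print("deck",np.median(z[S]))
E
```

```text
17.3 [  4.1   5.1 -12.1] pos [0.5573 0.1536 0.2032]
118 109 y -2.6 3.1 mid 0.2 gap -2.0 -1.3 x 7.5 14.9
122 34 y -8.7 9.2 mid 0.3 gap 8.0 9.2 x 6.7 8.2
126 47 y -9.2 9.0 mid -0.1 gap 4.7 5.4 x 6.8 8.4
130 242 y -9.1 8.9 mid -0.1 gap 7.1 7.7 x -7.3 8.4
134 80 y -9.0 8.7 mid -0.1 gap -6.7 -5.5 x -7.8 8.0
138 25 y -9.5 9.0 mid -0.2 gap -2.5 5.7 x -3.7 7.4
142 240 y -9.4 9.0 mid -0.2 gap -1.9 3.3 x -7.6 7.6
146 107 y -6.9 5.6 mid -0.7 gap 2.0 3.2 x -6.6 7.7
150 95 y -6.8 5.2 mid -0.8 gap -4.1 -2.4 x -3.8 8.0
shoulder 108 119.31781309939214
head 113 [132.58335334 133.18503948 134.16462638]
deck 65.92500813182662
```

Emit:
{"op": "move_arm", "data": {"jaw": [1.3,1.3], "dp": [[0,0,-0.05],[0,0,0]], "turn": [[0,0,0],[0,0,0]]}}

```text
time_s: 17.52
position: [0.5573, 0.1536, 0.2037]
tool_rot: [[0.983, -0.183, -0.003], [-0.183, -0.983, -0.0], [-0.003, 0.001, -1.0]]
ft_force: [3.5, 4.5, -12.5]
grip_width: 0.0147
gripper_force: 58.7
```

Emit:
{"op": "move_arm", "data": {"jaw": [1.3,1.3], "dp": [[0,0,-0.04],[0,0,0]], "turn": [[0,0,0],[0,0,0]]}}

```text
time_s: 17.68
position: [0.5573, 0.1536, 0.2039]
tool_rot: [[0.983, -0.183, -0.003], [-0.183, -0.983, -0.0], [-0.003, 0.001, -1.0]]
ft_force: [4.3, 5.1, -14.7]
grip_width: 0.0151
gripper_force: 58.9
```

Emit:
{"op": "move_arm", "data": {"jaw": [1.3,1.3,1.8,2.2,2.8,3.5,4.5,5.5,6,6,6], "dp": [[0,0,0.1],[0,0,0.08],[0,0,0],[0,0,0],[0,0,0],[0,0,0],[0,0,0],[0,0,0],[0,0,0],[0,0,0],[0,0,0]], "turn": [[0,0,0],[0,0,0],[0,0,0],[0,0,0],[0,0,0],[0,0,0],[0,0,0],[0,0,0],[0,0,0],[0,0,0],[0,0,0]]}}

```text
time_s: 18.6
position: [0.5576, 0.1533, 0.2042]
tool_rot: [[0.983, -0.183, -0.0], [-0.183, -0.983, -0.001], [0.0, 0.001, -1.0]]
ft_force: [-0.6, 0.3, 0.4]
grip_width: 0.0602
gripper_force: 0.0
```

Emit:
{"op": "move_arm", "data": {"jaw": [6,6,6,6,6,6,6,6], "dp": [[0,0,-0.5],[0,0,-1.5],[0,0,-2],[0,0,-2],[0,0,-1],[0,0,-0.5],[0,0,0],[0,0,0]], "turn": [[0,0,0],[0,0,0],[0,0,0],[0,0,0],[0,0,0],[0,0,0],[0,0,0],[0,0,0]]}}

```text
time_s: 19.27
position: [0.5575, 0.1534, 0.2787]
tool_rot: [[0.983, -0.183, -0.001], [-0.183, -0.983, -0.001], [-0.001, 0.001, -1.0]]
ft_force: [-0.1, -1.0, -0.0]
grip_width: 0.0599
gripper_force: 0.0
```

```bash
python3 t2.py 13 | awk '$1<250';  python3 - <<'E'
from h import *
s=observe(); W=cloud("wrist",np.load("t_13.npz")["d"],s); ct=np.array([.5585,.1537]); h=np.radians(-10.4)
q=W[...,:2]-ct; x=(q@[np.cos(h),np.sin(h)])*1e3; y=(q@[-np.sin(h),np.cos(h)])*1e3; z=W[...,2]*1e3
S=(x>10)&(x<19)&(abs(y)<2.5)&(z>80)&(z<140); print("shoulder",np.median(z[S]))
T=(abs(x)<9)&(abs(y)<9)&(z>215)&(z<245); print("tailtop",np.median(z[T]),x[T].min(),x[T].max(),y[T].min(),y[T].max())
im,d=cams.get_image("side"); cv2.imwrite("pics/s13.png",cv2.resize(im[150:340,180:380],(632,600),interpolation=2)[...,::-1])
E
```

```text
19.2667 [-0.1 -1.  -0. ] pos [0.5575 0.1534 0.2787]
118 53 y -2.4 1.7 mid -0.4 gap -1.6 -0.8 x 7.9 14.7
122 21 y -8.9 8.2 mid -0.4 gap 0.0 1.7 x 7.4 8.2
126 15 y -8.8 8.1 mid -0.4 gap 0.8 4.0 x 7.6 8.3
130 91 y -8.8 7.9 mid -0.4 gap -8.8 -7.9 x -5.2 8.4
134 47 y -9.4 8.6 mid -0.4 gap -9.4 -8.6 x -4.9 8.1
138 21 y -9.3 8.5 mid -0.4 gap -2.3 2.4 x -3.0 7.9
142 98 y -9.3 8.5 mid -0.4 gap -1.6 6.1 x -2.7 8.2
146 45 y -6.9 0.7 mid -3.1 gap -6.1 -5.4 x 1.2 7.4
150 35 y -2.3 4.4 mid 1.0 gap -2.3 -1.6 x 1.6 7.3
154 39 y 0.6 7.9 mid 4.3 gap 0.6 2.1 x 2.9 7.6
158 60 y -15.3 12.2 mid -1.6 gap -14.6 -3.0 x -3.6 7.5
162 87 y -18.0 15.6 mid -1.2 gap -13.7 -2.3 x -8.4 7.8
166 95 y -23.9 22.9 mid -0.5 gap -15.8 15.4 x -8.1 9.6
170 36 y -23.6 22.6 mid -0.5 gap -19.9 17.3 x -7.8 9.8
174 34 y -24.1 23.1 mid -0.5 gap -20.1 19.9 x -8.8 9.9
178 21 y -24.3 22.6 mid -0.8 gap -20.2 19.8 x 5.4 9.8
182 51 y -23.9 23.0 mid -0.4 gap -20.1 19.7 x -9.5 9.9
186 27 y -23.6 23.2 mid -0.2 gap -20.3 19.8 x 7.1 10.1
190 104 y -24.5 23.5 mid -0.5 gap -9.2 0.3 x -10.8 10.2
194 572 y -24.1 23.3 mid -0.4 gap 6.7 7.9 x -10.2 9.6
198 360 y -21.8 21.0 mid -0.4 gap -17.9 -16.0 x -10.0 9.6
202 34 y -7.6 7.6 mid 0.0 gap 6.4 7.6 x 7.7 8.7
206 19 y -5.7 5.0 mid -0.4 gap -5.2 -4.5 x 8.4 8.8
210 78 y -8.6 7.3 mid -0.6 gap 0.2 0.8 x 7.3 9.3
214 53 y -8.4 7.0 mid -0.7 gap 4.8 5.4 x 7.6 9.3
218 37 y -8.4 7.0 mid -0.7 gap -5.5 -4.9 x 8.0 8.9
222 79 y -8.3 8.0 mid -0.1 gap 7.3 7.9 x 7.6 9.0
226 106 y -8.7 7.8 mid -0.4 gap -1.5 -0.5 x -9.9 9.0
230 877 y -8.6 7.7 mid -0.4 gap -4.2 -3.7 x -9.3 9.2
234 21 y -6.3 4.3 mid -1.0 gap 0.1 1.7 x -6.1 6.7
shoulder 119.62494192151784
tailtop 231.82987407176876 -8.971700805489872 8.93116400977296 -8.697780822173565 7.938992135573992
```

View pics/s13.png

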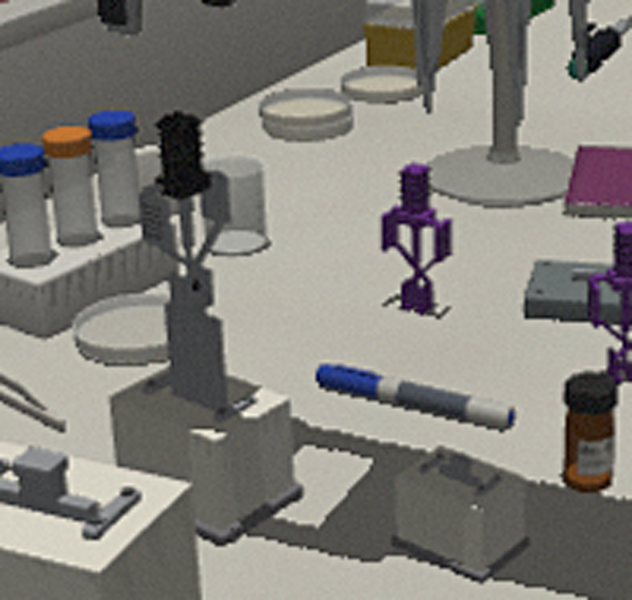

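The side picture shows the forceps clamped upright on the raised carrier at (190,260). The marker (415,395) and bottle (590,430) have not moved. The tail top is at 231.8 mm, so the tips are about 56 mm above the deck, and the gripper is clear.

```bash
python3 -c "
from rig import ticket
print(ticket.close_job())"
```

```text
the job is handed in; nothing more can be done
None
```

The job is handed in, with no verdict returned: at the last look the forceps were clamped upright on the raised carrier with their tips about 56 mm above the cell's top, the gripper was clear, and the marker and bottle were where they started.

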